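# Close the open tin with its nested double lid, then draw off the outer lid alone

## Task

Pick up the nested double lid by the thin stem of its inner lid, so that both lids come together, lower it gently onto the large open tin until the inner lid's flange rests all round on the rim, and let go. Then grip the collar of the outer lid and lift the outer lid alone straight up off the stem, so that the fit of the inner lid, which stays seated and undisturbed in the tin, can be inspected. Finish while still holding the outer lid in the air about 10 cm above where it sat; do not part the lids before they are on the tin, do not shift the tin, and leave the other things where they are.

Things in the scene. Friction and masses are not known exactly. Their poses are not given: they have to be found in the camera images.
- quart_tin: the large plain off-white open tin, 112 mm across at the rim and 118 mm tall, standing upright and loose on the worktop, about 0.8 kg; the mouth is clear to 80 mm across. Origin: centre of its underside, z up; the rim is at z = 118 mm.
- inner_lid: steel inner lid, about 0.2 kg, z up: tapered plug 62 to 70 mm across (z = 0 to 12 mm), flange 98 mm across (z = 12 to 18 mm) that comes to rest on the tin's rim, central round stem 14 mm across (z = 18 to 77 mm). Origin: centre of the plug's underside; starts upright on the worktop; seated in the tin it is 106 mm above the tin's origin.
- outer_lid: aluminium outer lid, about 0.12 kg, z up: skirt 112 mm across (z = 0 to 4 mm), top plate (z = 4 to 7 mm), central tubular collar 30 mm across (z = 7 to 33 mm) with an 18 mm hole for the stem. Origin: centre of the skirt's lower edge; nested, 14 mm above the inner lid's origin. It lies loose on the inner lid; no latch. It clears the stem once raised 63 mm.
- stem_top (a point): top end of the inner lid's upright 14 mm stem, on its axis, 77 mm above the inner lid's origin. The stem stands 30 mm out of the outer lid's collar; lifting by it carries both lids.
- collar_top (a point): centre of the upper end of the outer lid's 30 mm collar, 33 mm above the outer lid's origin; the collar is 26 mm tall above the plate, its wall 6 mm thick.
- mid_marker: slim felt marker, 140 x 16 x 18 mm, lying on the worktop between tin and lid set; bystander
- near_marker: slim felt marker, 140 x 16 x 18 mm, lying near the front edge; bystander
- brush: flat brush with wooden handle, 214 x 42 x 22 mm, lying behind the work; bystander
- small_bottle: small round bottle with a dropper cap, 42 mm across, 110 mm tall, standing behind the work; bystander
Mind the look-alikes: they are no part of the job. There is more than one size of the outer_lid; the job needs the larger. What is shaped like the quart_tin but orange is not meant.

How it is judged (in metres and radians):
On the way, in this order (a step that is already met when the one before it is completed fails the run):
1. the nested lids are seated together on the tin and let go (horizontal distance between inner_lid and quart_tin below 0.009 m and z of inner_lid in the frame of quart_tin between 0.102 and 0.109 m and angle between each of inner_lid, quart_tin's own z axis and vertical below 0.06 rad and not (z of outer_lid in the frame of inner_lid above 0.02 m) and contact force between the fingers and inner_lid below 0.1 N and contact force between the fingers and outer_lid below 0.1 N), for 0.2 s.
2. the outer lid alone is lifted clear of the stem, the inner lid still seated (horizontal distance between inner_lid and quart_tin below 0.009 m and z of inner_lid in the frame of quart_tin between 0.102 and 0.109 m and angle between each of inner_lid, quart_tin's own z axis and vertical below 0.06 rad and z of outer_lid in the frame of inner_lid above 0.08 m and contact force between the fingers and outer_lid above 1 N), for 0.2 s.
At the end, for the whole second after the job is handed in: Inner lid seated in the tin (flange within 3 mm of the rim, tilt under 0.06 rad, axes within 9 mm); tin upright, within 25 mm of its start; outer lid held still by the fingers, 80 to 160 mm above where it sat, touching neither inner lid nor tin; fingers off the inner lid (horizontal distance between inner_lid and quart_tin below 0.009 m and z of inner_lid in the frame of quart_tin between 0.102 and 0.109 m and angle between each of inner_lid, quart_tin's own z axis and vertical below 0.06 rad and z of outer_lid in the frame of inner_lid above 0.094 m and not (z of outer_lid in the frame of inner_lid above 0.174 m) and contact force between the fingers and outer_lid above 1 N and contact force between each of outer_lid, the fingers and inner_lid below 0.05 N and contact force between outer_lid and quart_tin below 0.05 N and linear speed of outer_lid below 0.03 m/s and distance of quart_tin from where it was at the start of the episode below 0.025 m); the arm keeps its last pose, push and grip.
It fails at once if the lids are parted by more than 15 mm while the inner lid is not seated in the tin (distance between outer_lid and inner_lid above 0.029 m and not (horizontal distance between inner_lid and quart_tin below 0.009 m and z of inner_lid in the frame of quart_tin between 0.102 and 0.109 m and angle between each of inner_lid, quart_tin's own z axis and vertical below 0.06 rad)).
It fails at once if the inner lid is in the air without being held (dropped) (height (world z) of inner_lid above 0.012 m and contact force between the fingers and inner_lid below 0.1 N and (z of inner_lid in the frame of quart_tin above 0.121 m or horizontal distance between inner_lid and quart_tin above 0.02 m)).
It fails at once if the tin is shifted by more than 25 mm (distance of quart_tin from where it was at the start of the episode above 0.025 m).
It fails at once if a bystander is moved by more than 30 mm (distance of any of mid_marker, near_marker, brush, small_bottle from where it was at the start of the episode above 0.03 m).
It also fails if it takes over 48 s, if anything falls off the work surface, if the arm or the gripper's body presses on something with over 40 N, if the wrist force passes 120 N, or if a joint passes its speed limit or range.

## Robot

A 6-joint arm with a two-finger parallel gripper is mounted at the origin on a cart in front of the work surface, level with it; the furniture and walls round the work are solid. World frame = base frame: x ahead of the robot, y to its left, z up, the work surface at z = 0. Lengths are in m, angles in degrees, forces in N, time in s.
With the tool pointing down it reaches from about 0.275 to 0.85 m from the base axis. Payload 19 kg.
Tool frame: the origin (TCP) lies at the very end of the fingers, on their centre line; the grasp point (between the pads) lies 19 mm behind it; z points along the fingers, y is the line along which they close (so a half turn about z gives the same grasp; the last joint's range is limited). The gripper opens to 85 mm and grips with 20 to 120 N. Pads are 22 mm wide; open, the fingers measure 114 mm over their backs; the gripper's body (76 mm by 85 mm) begins 54 mm behind the grasp point. The pads swing forward as they close: fully open they stand 13 mm farther back than shut.
Start: joints at [56.837, 8.623, 82.357, -0, 89.026, -7.678], TCP at [0.247, 0.519, 0.231] pointing down, gripper open.
Joint ranges: [-160.23, 160.23], [-39.13, 120.54], [6.94, 153.29], [-79.49, 259.48], [9.18, 160.14], [-161.06, 161.06]. Speed limits (degrees/s): [108.29, 108.29, 127.2, 172.46, 172.46, 172.46].

## Interface

Orientations are given as a 3x3 rotation matrix whose columns are the frame's x, y, z axes.
In Python, from station import arm gives the robot as it stands.
- The arm moves only by the shell command python3 -m inch 'ROWS'. ROWS is a JSON object of lists of equal length, an entry for each row: "delta_pos": the shift along the tool's x, y, z in mm, a list of three; "delta_rot": the turn, a rotation vector about the tool's x, y, z in rad, a list of three; "gripper": the closure, from 0 (fully open) to 1 (shut). In form: {"delta_pos": [[x, y, z], ...], "delta_rot": [[ax, ay, az], ...], "gripper": [gripper, ...]}. A call has exactly 5 rows; each row shifts and turns the commanded pose from where the row before left it, along the tool's axes as they then stand; what a row does not reach is not made up. A row lasts 1/10 s, in which the tool goes at most 50 mm and 8.59 degrees, less where a joint would pass 70% of its speed; a pose out of reach is approached as far as the arm can. A call is refused whole if a number of a shift passes 50 or a number of a turn 0.15, either way. A call with a gripper value outside its range is refused whole. The fingers move at their own pace and stop on an object; the grip force is fixed at half the most. Time passes only in rows, so rows that do not move let the fingers close, or fill a call up. It gives the time, the measured TCP pose, the force, the opening and the grip force at its end, in the units of the state.
- arm.observe(): the state, without advancing time (a new reading comes with each control period).
- arm.grab_frame(name): name is "scene" or "top"; returns the picture (384x512x3 uint8, red, green, blue); there is no depth.
- arm.camera_info(name): a dict with "vfov" (degrees; the focal length in pixels is half the picture's height over the tangent of half this angle, whatever the lens; pixels are square), "cx", "cy" (the principal point, pixels), "dist" ([k1, k2, p1, p2, k3] as OpenCV has them; the pictures are not rectified), "R" (3x3) and "t" (3): a world point X has camera coordinates R X + t. Camera axes: x right, y down, z forward; pixel columns grow to the right and rows downward; lengths in m; the calibration is good to about 2 mm. A picture is of the moment at which its call begins. camera_info takes no time and is no camera call.
- arm.finish_job(): hands the job in; it is judged then, once.
The state is a dict: "time": time; "joint_positions": joint angles; "qd": joint speeds; "effort": joint torques, N m; "tcp_pos": TCP position; "tool_rot": TCP orientation; "ft_force": force on the tool from outside, world axes, zero at the start; "ft_torque": the same for the moment, N m; "opening": finger opening in m; "finger_force": force on a finger pad.
Only numpy, scipy, OpenCV 4.12 (cv2) and the standard library are available. Lean on these libraries where they do the work, as an engineer would, in place of code of your own. Each camera call takes 0.05 s, during which the arm holds its last target. There are 200 camera calls.

## Working session

There is one attempt and no reset: what is moved stays moved. The work goes in short steps, Python scripts to look and compute and a shell command to move; the robot and the scene stay as the last step left them, time stands still between calls to the robot, and variables do not carry over. Pictures are saved under pics/ and viewed, at most 10 in all, crops included, and the job is handed in when it is done.

```bash
mkdir -p pics; ls; python3 - <<'E'
from station import arm
import cv2
for n in("scene","top"):
    cv2.imwrite(f"pics/{n}0.png",arm.grab_frame(n)[:,:,::-1])
    print(arm.camera_info(n))
o=arm.observe();print(o)
E
```

```text
pics
{'vfov': 50.596564142580796, 'cx': 255.8719576554559, 'cy': 191.74437337865513, 'dist': array([-0.14235743,  0.        ,  0.        ,  0.        ,  0.        ]), 'R': array([[ 0.84817998, -0.52963993, -0.00850136],
       [-0.39758205, -0.62592969, -0.67092514],
       [ 0.35002749,  0.57244526, -0.74147635]]), 't': array([-0.43676412,  0.28706168,  0.78003978])}
{'vfov': 54.862729773025634, 'cx': 257.31264997601204, 'cy': 195.20891954935828, 'dist': array([-0.09725804,  0.        ,  0.        ,  0.        ,  0.        ]), 'R': array([[ 1.09726229e-02, -9.99939344e-01,  9.54028447e-04],
       [-9.89855863e-01, -1.09971193e-02, -1.41648982e-01],
       [ 1.41650882e-01,  6.09910208e-04, -9.89916489e-01]]), 't': array([0.0244766 , 0.5381762 , 1.01252021])}
{'time': 0.1, 'joint_positions': array([ 5.68350937e+01,  8.64673492e+00,  8.23909331e+01, -4.25383545e-04,
        8.90255931e+01, -7.67639020e+00]), 'qd': array([-0.07484485, -0.03649239, -0.16930124, -0.04225035, -0.03715125,
       -0.00455129]), 'effort': array([ 4.32790534e-03, -7.14377618e+01, -5.71797860e+01, -2.17734014e-04,
        7.23688849e-03, -1.11750060e-04]), 'tcp_pos': array([0.24731899, 0.51883357, 0.23073538]), 'tool_rot': array([[-9.02671568e-01,  4.30329737e-01, -5.97792272e-04],
       [ 4.30330129e-01,  9.02671102e-01, -9.28314314e-04],
       [ 1.40128554e-04, -1.09521096e-03, -9.99999390e-01]]), 'ft_force': array([0.29658249, 0.8711354 , 0.09194407]), 'ft_torque': array([-0.01796453, -0.00309198,  0.02367509]), 'finger_force': 0.0, 'opening': 0.08558956958372338}
```

View pics/scene0.png

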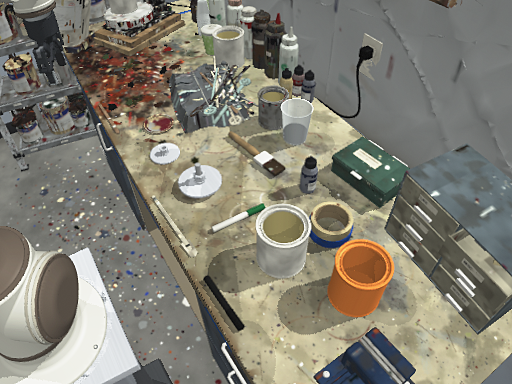

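View pics/top0.png

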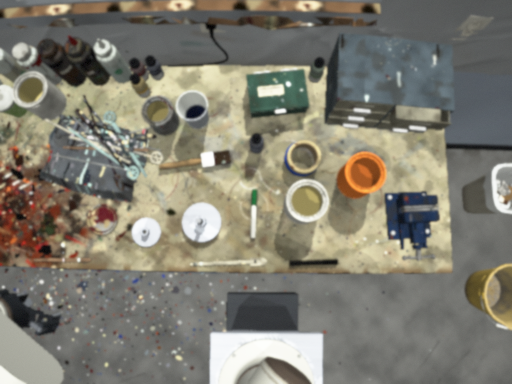

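The nested lid set is at about (201,222) in top and (200,180) in scene. The white tin's rim is at (307,200) in top and (283,226) in scene. I'll enlarge both for accuracy.

```bash
python3 - <<'E'
import cv2,numpy as np
t=cv2.imread('pics/top0.png');s=cv2.imread('pics/scene0.png')
f=lambda im,x,y,w,h,k:cv2.resize(im[y:y+h,x:x+w],None,fx=k,fy=k,interpolation=cv2.INTER_CUBIC)
a=np.hstack([f(t,170,190,64,64,6),f(t,270,165,64,64,6)])
b=np.hstack([f(s,168,142,64,64,6),f(s,251,195,64,64,6)])
c=np.vstack([a,b]);c=cv2.resize(c,None,fx=.75,fy=.75,interpolation=cv2.INTER_AREA)
cv2.imwrite('pics/crop.png',c);print(c.shape)
E
```

```text
(576, 576, 3)
```

View pics/crop.png

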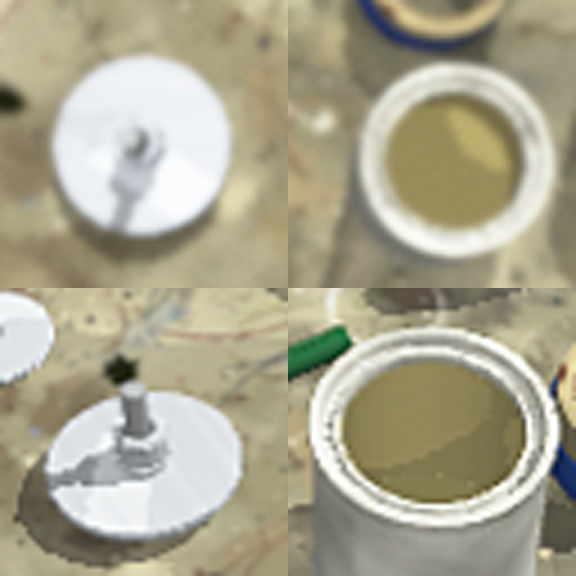

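The crop shows the lid disc and tin rim clearly in both views. I'll fit circles to their bounding boxes.

```bash
cat >h.py <<'E'
from station import arm
import cv2,numpy as np
from scipy.optimize import least_squares
def proj(n,P):
    c=arm.camera_info(n);f=192/np.tan(np.radians(c['vfov']/2))
    K=np.array([[f,0,c['cx']],[0,f,c['cy']],[0,0,1]])
    return cv2.projectPoints(np.array(P,float).reshape(-1,1,3),cv2.Rodrigues(c['R'])[0],c['t'],K,c['dist'])[0][:,0]
a=np.linspace(0,2*np.pi,181)
def bbox(n,x,y,z,r):
    p=proj(n,np.c_[x+r*np.cos(a),y+r*np.sin(a),0*a+z]);return np.r_[p.min(0),p.max(0)]
def fit(obs,z,r,x0=(.4,0)):
    f=lambda v:np.concatenate([bbox(n,v[0],v[1],z,r)-b for n,b in obs.items()])
    s=least_squares(f,x0);return s.x,s.fun
E
python3 - <<'E'
from h import *
def bb(l,t,r,b,ox,oy):return np.array([l,t,r,b])/4.5-.4+np.array([ox,oy,ox,oy])
lid={'top':bb(53,56,231,237,170,190),'scene':bb(47,102,243,250,168,142)}
tin={'top':bb(72,63,267,258,270,165),'scene':bb(22,39,271,239,251,195)}
for nm,o,z in(('lid',lid,.019),('tin',tin,.118)):
    for k in(['top'],['scene'],['top','scene']):
        x,e=fit({q:o[q] for q in k},z,.056);print(nm,k,x.round(4),e.round(1))
x,_=fit(lid,.019,.056)
print(proj('top',[[*x,.077]]),proj('scene',[[*x,.077]]))
for n,px,py in(('mm1',253,190),('mm2',253,242)):pass
R=arm.observe()['tool_rot'];d=np.array([x[0],x[1],.231])-arm.observe()['tcp_pos'];print((R.T@d*1000).round(1))
E
```

```text
lid ['top'] [0.461  0.1909] [ 0.4  0.6 -0.4 -0.6]
lid ['scene'] [0.4647 0.1904] [-0.   0.7  0.  -0.6]
lid ['top', 'scene'] [0.4631 0.1905] [ 0.5 -0.1 -0.2 -1.3 -0.7  0.9 -0.6 -0.4]
tin ['top'] [ 0.5149 -0.1009] [ 0.4  0.5 -0.4 -0.5]
tin ['scene'] [ 0.5173 -0.1017] [-0.2  0.1  0.2 -0.1]
tin ['top', 'scene'] [ 0.5164 -0.1015] [ 0.6 -0.  -0.2 -1.  -0.6  0.2 -0.2  0.1]
[[198.09723916 219.80462144]] [[196.60771998 164.08126937]]
[-3.360e+02 -2.035e+02 -1.000e-01]
```

Both views agree within about 3 mm: the lid is at (0.463, 0.1905) and the tin at (0.516, -0.1015). I'll move over the lid now.

```bash
python3 -m inch '{"delta_pos":[[-20,-12,0],[-34,-21,0],[-34,-21,0],[-34,-21,0],[-34,-21,0]],"delta_rot":[[0,0,0],[0,0,0],[0,0,0],[0,0,0],[0,0,0]],"gripper":[0,0,0,0,0]}'
python3 -m inch '{"delta_pos":[[-34,-21,10],[-34,-21,20],[-34,-21,20],[-34,-21,20],[-20,-12,10]],"delta_rot":[[0,0,0],[0,0,0],[0,0,0],[0,0,0],[0,0,0]],"gripper":[0,0,0,0,0]}'
python3 - <<'E'
from h import *
import time
o=arm.observe();R=o['tool_rot'];print(o['tcp_pos'],o['joint_positions'].round(1),(R.T@(np.array([.463,.1905,.11])-o['tcp_pos'])*1000).round(1),R[:,2])
s=arm.grab_frame('scene');t=arm.grab_frame('top')
f=lambda im,x,y,w,h,k:cv2.resize(im[y:y+h,x:x+w],None,fx=k,fy=k,interpolation=cv2.INTER_CUBIC)
cv2.imwrite('pics/a.png',np.hstack([f(s,140,90,100,130,4),f(t,150,170,100,130,4)])[:,:,::-1])
E
```

```text
time: 0.6
tcp_pos: [0.3473, 0.3638, 0.231]
tool_rot: [[-0.903, 0.43, -0.0], [0.43, 0.903, -0.0], [0.0, -0.0, -1.0]]
ft_force: [0.0, 0.2, -0.0]
opening: 0.0856
finger_force: 0.0
time: 1.1
tcp_pos: [0.4468, 0.209, 0.1495]
tool_rot: [[-0.902, 0.432, -0.002], [0.432, 0.902, -0.001], [0.001, -0.002, -1.0]]
ft_force: [-0.3, -0.0, -0.3]
opening: 0.0852
finger_force: 0.0
[0.44683196 0.20898168 0.14946449] [ 16.1   1.4  99.8  -0.   78.9 -48.3] [-22.6  -9.6  39.5] [-0.0018748  -0.00103198 -0.99999771]
```

View pics/a.png

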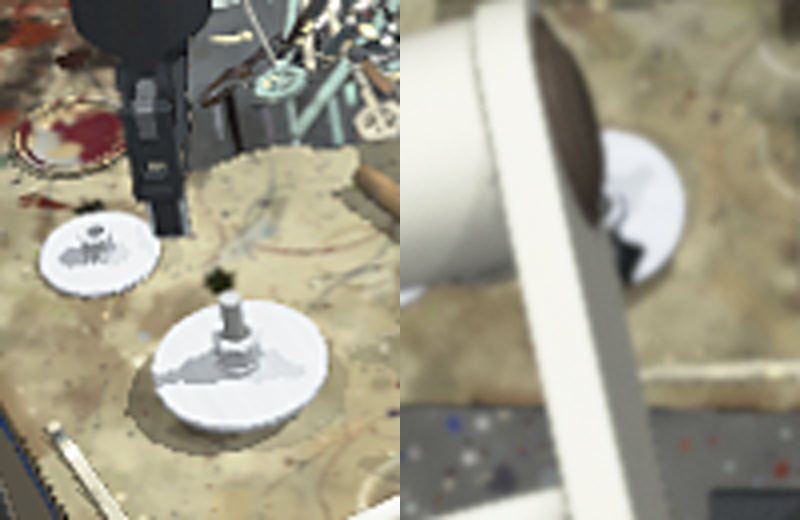

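The scene crop shows the fingers up and left of the lid, with the stem top at (197,164) where predicted. I'll centre over the stem and then descend.

```bash
python3 -m inch '{"delta_pos":[[-11,-5,0],[-11,-5,0],[0,0,15],[0,0,12],[0,0,0]],"delta_rot":[[0,0,0],[0,0,0],[0,0,0],[0,0,0],[0,0,0]],"gripper":[0,0,0,0,0]}'
python3 - <<'E'
from h import *
o=arm.observe();R=o['tool_rot'];print(o['tcp_pos'],(R.T@(np.array([.463,.1905,.053])-o['tcp_pos'])*1000).round(1))
s=arm.grab_frame('scene')
f=lambda im,x,y,w,h,k:cv2.resize(im[y:y+h,x:x+w],None,fx=k,fy=k,interpolation=cv2.INTER_CUBIC)
cv2.imwrite('pics/b.png',f(s,150,90,100,130,4)[:,:,::-1])
t=np.array(o['tcp_pos']);w=43*R[:,1]/1000;print(proj('scene',[t,t-.013*R[:,2]+w,t-.013*R[:,2]-w,[.463,.1905,.077]]))
E
```

```text
time: 1.7
tcp_pos: [0.4613, 0.1929, 0.1229]
tool_rot: [[-0.903, 0.43, -0.002], [0.43, 0.903, -0.001], [0.002, -0.002, -1.0]]
ft_force: [0.0, -0.1, 0.3]
opening: 0.0853
finger_force: 0.0
[0.46130304 0.19292554 0.12285544] [-2.7 -1.4 69.9]
[[193.30882262 149.87534197]
 [192.57025432 134.13666766]
 [192.77810756 158.13642695]
 [196.59234039 164.09303353]]
```

View pics/b.png

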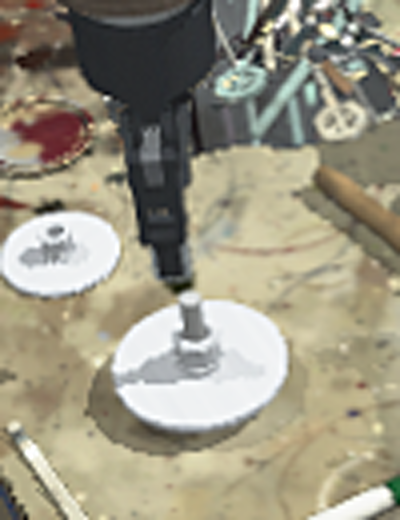

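The near fingertip is at (193,160), within 2 px of the prediction, so the calibration holds. Descending and gripping the stem.

```bash
python3 -m inch '{"delta_pos":[[-3,-1,5],[0,0,20],[0,0,20],[0,0,18],[0,0,7]],"delta_rot":[[0,0,0],[0,0,0],[0,0,0],[0,0,0],[0,0,0]],"gripper":[0,0,0,0,0]}'
python3 -m inch '{"delta_pos":[[0,0,0],[0,0,0],[0,0,0],[0,0,0],[0,0,0]],"delta_rot":[[0,0,0],[0,0,0],[0,0,0],[0,0,0],[0,0,0]],"gripper":[0,0.4,0.8,1,1]}'
python3 -m inch '{"delta_pos":[[0,0,0],[0,0,0],[0,0,0],[0,0,0],[0,0,0]],"delta_rot":[[0,0,0],[0,0,0],[0,0,0],[0,0,0],[0,0,0]],"gripper":[1,1,1,1,1]}'
```

```text
time: 2.25
tcp_pos: [0.4638, 0.1906, 0.0531]
tool_rot: [[-0.903, 0.43, -0.001], [0.43, 0.903, -0.0], [0.001, -0.001, -1.0]]
ft_force: [0.3, 0.5, 0.3]
opening: 0.0855
finger_force: 0.0
time: 2.75
tcp_pos: [0.4645, 0.1908, 0.0548]
tool_rot: [[-0.903, 0.43, 0.001], [0.43, 0.903, 0.0], [-0.001, 0.0, -1.0]]
ft_force: [-0.8, 0.7, -0.1]
opening: 0.0281
finger_force: 0.0
time: 3.25
tcp_pos: [0.4644, 0.1907, 0.0545]
tool_rot: [[-0.903, 0.43, 0.0], [0.43, 0.903, -0.0], [-0.0, -0.0, -1.0]]
ft_force: [-1.9, -2.5, 5.9]
opening: 0.0116
finger_force: 58.7
```

```bash
python3 -m inch '{"delta_pos":[[0,0,-2],[0,0,-5],[0,0,-8],[0,0,-8],[0,0,-5]],"delta_rot":[[0,0,0],[0,0,0],[0,0,0],[0,0,0],[0,0,0]],"gripper":[1,1,1,1,1]}'
python3 - <<'E'
from h import *
s=arm.grab_frame('scene')
f=lambda im,x,y,w,h,k:cv2.resize(im[y:y+h,x:x+w],None,fx=k,fy=k,interpolation=cv2.INTER_CUBIC)
cv2.imwrite('pics/c.png',f(s,150,110,100,110,5)[:,:,::-1])
E
```

```text
time: 3.75
tcp_pos: [0.4646, 0.1909, 0.0834]
tool_rot: [[-0.903, 0.43, 0.001], [0.43, 0.903, 0.0], [-0.001, 0.001, -1.0]]
ft_force: [-0.4, 0.3, -3.1]
opening: 0.0119
finger_force: 58.5
```

View pics/c.png

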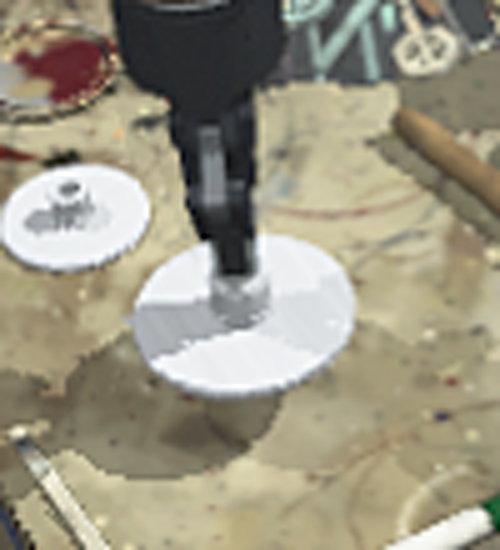

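Both lids came up level, and the 3.1 N of force matches both. Lifting clear and carrying to the tin.

```bash
python3 -m inch '{"delta_pos":[[0,0,-12],[0,0,-25],[0,0,-32],[0,0,-32],[0,0,-25]],"delta_rot":[[0,0,0],[0,0,0],[0,0,0],[0,0,0],[0,0,0]],"gripper":[1,1,1,1,1]}'
python3 -m inch '{"delta_pos":[[-3,-4,0],[-7,-10,0],[-12,-17,0],[-15,-21,0],[-15,-21,0]],"delta_rot":[[0,0,0],[0,0,0],[0,0,0],[0,0,0],[0,0,0]],"gripper":[1,1,1,1,1]}'
python3 -m inch '{"delta_pos":[[-15,-21,0],[-15,-21,0],[-15,-21,0],[-15,-21,0],[-15,-21,0]],"delta_rot":[[0,0,0],[0,0,0],[0,0,0],[0,0,0],[0,0,0]],"gripper":[1,1,1,1,1]}'
python3 -m inch '{"delta_pos":[[-15,-21,0],[-14,-19,0],[-11,-15,0],[-6,-8,0],[0,0,0]],"delta_rot":[[0,0,0],[0,0,0],[0,0,0],[0,0,0],[0,0,0]],"gripper":[1,1,1,1,1]}'
python3 - <<'E'
from h import *
o=arm.observe();R=o['tool_rot'];print(o['tcp_pos'],(R.T@(np.array([.5175,-.102,.2])-o['tcp_pos'])*1000).round(1))
E
```

```text
time: 4.3
tcp_pos: [0.4643, 0.1908, 0.2109]
tool_rot: [[-0.903, 0.43, 0.001], [0.43, 0.903, 0.0], [-0.001, 0.001, -1.0]]
ft_force: [0.0, -0.1, -3.9]
opening: 0.012
finger_force: 58.8
time: 4.8
tcp_pos: [0.4792, 0.1009, 0.2067]
tool_rot: [[-0.903, 0.43, -0.003], [0.43, 0.903, -0.0], [0.002, -0.001, -1.0]]
ft_force: [-0.0, -0.4, -3.0]
opening: 0.0118
finger_force: 59.0
time: 5.3
tcp_pos: [0.5015, -0.0264, 0.2067]
tool_rot: [[-0.902, 0.431, -0.003], [0.431, 0.902, 0.0], [0.002, -0.001, -1.0]]
ft_force: [0.6, 0.1, -3.1]
opening: 0.0117
finger_force: 59.0
time: 5.8
tcp_pos: [0.5163, -0.1024, 0.2071]
tool_rot: [[-0.902, 0.432, -0.002], [0.432, 0.902, 0.0], [0.002, -0.0, -1.0]]
ft_force: [0.5, 1.1, -3.6]
opening: 0.0115
finger_force: 59.0
[ 0.51626493 -0.10236289  0.20711318] [-1.   0.9  7.1]
```

Now checking the held lid against its expected position.

```bash
python3 -m inch '{"delta_pos":[[-1,1,5],[0,0,10],[0,0,8],[0,0,3],[0,0,0]],"delta_rot":[[0,0,0],[0,0,0],[0,0,0],[0,0,0],[0,0,0]],"gripper":[1,1,1,1,1]}'
python3 - <<'E'
from h import *
o=arm.observe();p=o['tcp_pos'];print(p)
z=p[2]-.0545+.019
s=arm.grab_frame('scene')
cv2.imwrite('pics/d.png',cv2.resize(s[150:290,230:340],None,fx=4,fy=4,interpolation=cv2.INTER_CUBIC)[:,:,::-1])
b=bbox('scene',p[0]-.001,p[1],z,.056);print(b,((b-[230,150,230,150]+.4)*4))
E
```

```text
time: 6.3
tcp_pos: [0.5178, -0.1004, 0.1816]
tool_rot: [[-0.903, 0.43, -0.001], [0.43, 0.903, 0.0], [0.001, -0.0, -1.0]]
ft_force: [0.8, -0.3, -3.2]
opening: 0.0118
finger_force: 59.0
[ 0.51781017 -0.10035836  0.18162777]
[254.59469535 194.10373735 311.76901715 238.74671419] [ 99.97878141 178.01494939 328.6760686  356.58685674]
```

View pics/d.png

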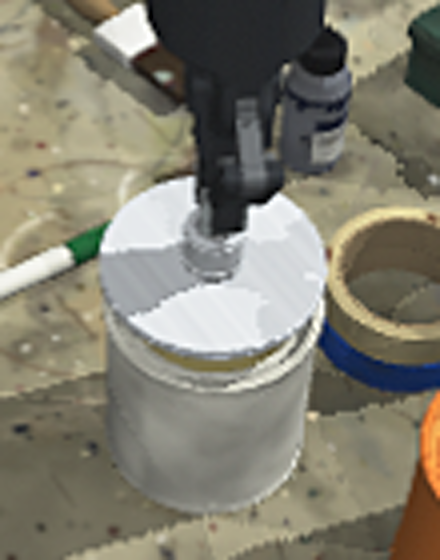

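The lid ellipse spans (98–327, 177–356), within 2 enlarged px of the prediction (100–329, 178–357). It is centred to about 1.5 mm, so I'll lower it gently.

```bash
python3 -m inch '{"delta_pos":[[-1,-1,3],[0,0,4],[0,0,4],[0,0,3],[0,0,2]],"delta_rot":[[0,0,0],[0,0,0],[0,0,0],[0,0,0],[0,0,0]],"gripper":[1,1,1,1,1]}'
python3 -m inch '{"delta_pos":[[0,0,1],[0,0,1],[0,0,1],[0,0,1],[0,0,0]],"delta_rot":[[0,0,0],[0,0,0],[0,0,0],[0,0,0],[0,0,0]],"gripper":[1,1,1,1,1]}'
```

```text
time: 6.85
tcp_pos: [0.5184, -0.1021, 0.1659]
tool_rot: [[-0.903, 0.43, -0.0], [0.43, 0.903, 0.0], [0.0, -0.0, -1.0]]
ft_force: [-0.1, 0.8, -3.3]
opening: 0.0114
finger_force: 59.0
time: 7.35
tcp_pos: [0.5185, -0.1021, 0.1622]
tool_rot: [[-0.903, 0.43, -0.0], [0.43, 0.903, -0.0], [0.0, -0.0, -1.0]]
ft_force: [-1.3, -0.5, -3.9]
opening: 0.0113
finger_force: 59.0
```

```bash
python3 -m inch '{"delta_pos":[[0,0,0.5],[0,0,0.5],[0,0,0.5],[0,0,0.5],[0,0,0]],"delta_rot":[[0,0,0],[0,0,0],[0,0,0],[0,0,0],[0,0,0]],"gripper":[1,1,1,1,1]}'
```

```text
time: 7.85
tcp_pos: [0.5185, -0.1021, 0.1602]
tool_rot: [[-0.903, 0.43, -0.0], [0.43, 0.903, -0.0], [0.0, -0.0, -1.0]]
ft_force: [0.1, 0.2, -3.2]
opening: 0.0118
finger_force: 59.0
```

```bash
python3 -m inch '{"delta_pos":[[0,0,0.4],[0,0,0.3],[0,0,0.3],[0,0,0],[0,0,0]],"delta_rot":[[0,0,0],[0,0,0],[0,0,0],[0,0,0],[0,0,0]],"gripper":[1,1,1,1,1]}'
python3 -m inch '{"delta_pos":[[0,0,0.3],[0,0,0.3],[0,0,0.2],[0,0,0],[0,0,0]],"delta_rot":[[0,0,0],[0,0,0],[0,0,0],[0,0,0],[0,0,0]],"gripper":[1,1,1,1,1]}'
```

```text
time: 8.35
tcp_pos: [0.5185, -0.1021, 0.1593]
tool_rot: [[-0.903, 0.43, -0.0], [0.43, 0.903, -0.0], [0.0, -0.0, -1.0]]
ft_force: [0.9, -0.3, -2.5]
opening: 0.0117
finger_force: 59.0
time: 8.85
tcp_pos: [0.5186, -0.1021, 0.1586]
tool_rot: [[-0.903, 0.43, 0.0], [0.43, 0.903, -0.0], [-0.0, -0.0, -1.0]]
ft_force: [-1.7, 0.6, 0.5]
opening: 0.0115
finger_force: 59.4
```

Seated: the weight has transferred to the tin. Releasing.

```bash
python3 -m inch '{"delta_pos":[[0,0,0.2],[0,0,0],[0,0,0],[0,0,0],[0,0,0]],"delta_rot":[[0,0,0],[0,0,0],[0,0,0],[0,0,0],[0,0,0]],"gripper":[1,0.9,0.8,0.7,0.6]}'
python3 -m inch '{"delta_pos":[[0,0,0],[0,0,0],[0,0,0],[0,0,0],[0,0,0]],"delta_rot":[[0,0,0],[0,0,0],[0,0,0],[0,0,0],[0,0,0]],"gripper":[0.4,0.3,0.3,0.3,0.3]}'
python3 - <<'E'
from h import *
o=arm.observe();p=o['tcp_pos'];print(p)
s=arm.grab_frame('scene')
cv2.imwrite('pics/e.png',cv2.resize(s[150:290,230:340],None,fx=4,fy=4,interpolation=cv2.INTER_CUBIC)[:,:,::-1])
for z,r,c in((.125,.056,(.5164,-.1015)),(.118,.056,(.5164,-.1015)),(.0,.056,(.5164,-.1015))):
    b=bbox('scene',*c,z,r);print(((b-[230,150,230,150]+.4)*4).round(0))
E
```

```text
time: 9.35
tcp_pos: [0.5186, -0.1021, 0.1582]
tool_rot: [[-0.903, 0.43, -0.0], [0.43, 0.903, -0.0], [-0.0, -0.0, -1.0]]
ft_force: [1.0, -0.5, 0.4]
opening: 0.0343
finger_force: 0.0
time: 9.85
tcp_pos: [0.5186, -0.1021, 0.1583]
tool_rot: [[-0.903, 0.43, -0.0], [0.43, 0.903, -0.0], [0.0, -0.0, -1.0]]
ft_force: [0.2, 0.5, -0.2]
opening: 0.0599
finger_force: 0.0
[ 0.51855178 -0.10210185  0.15831042]
[101. 207. 325. 384.]
[101. 215. 324. 393.]
[103. 347. 304. 517.]
```

View pics/e.png

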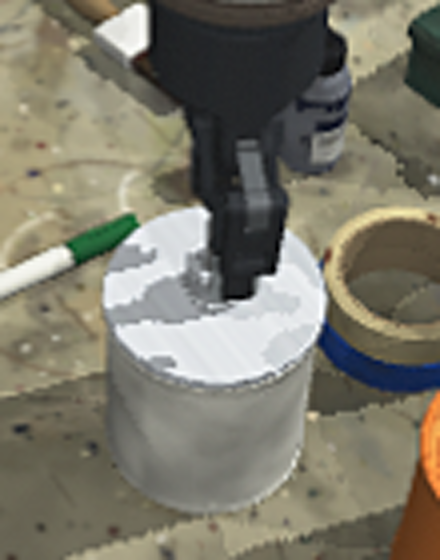

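The lids sit level on the tin rim, with the ellipse at (103–327, 207–386) against a prediction of (101–325, 207–384), and the fingers are off the stem. Lowering to the collar.

```bash
python3 -m inch '{"delta_pos":[[0,0,3],[0,0,7],[0,0,8],[0,0,6],[0,0,3]],"delta_rot":[[0,0,0],[0,0,0],[0,0,0],[0,0,0],[0,0,0]],"gripper":[0.3,0.3,0.3,0.3,0.3]}'
python3 -m inch '{"delta_pos":[[0,0,0],[0,0,0],[0,0,0],[0,0,0],[0,0,0]],"delta_rot":[[0,0,0],[0,0,0],[0,0,0],[0,0,0],[0,0,0]],"gripper":[0.35,0.45,0.55,0.6,0.7]}'
python3 -m inch '{"delta_pos":[[0,0,0],[0,0,0],[0,0,0],[0,0,0],[0,0,0]],"delta_rot":[[0,0,0],[0,0,0],[0,0,0],[0,0,0],[0,0,0]],"gripper":[0.8,0.9,1,1,1]}'
```

```text
time: 10.4
tcp_pos: [0.5182, -0.102, 0.1303]
tool_rot: [[-0.903, 0.43, -0.001], [0.43, 0.903, 0.0], [0.001, -0.0, -1.0]]
ft_force: [-0.6, 0.5, -0.0]
opening: 0.0599
finger_force: 0.0
time: 10.9
tcp_pos: [0.5187, -0.1022, 0.1319]
tool_rot: [[-0.903, 0.43, 0.001], [0.43, 0.903, -0.0], [-0.001, -0.0, -1.0]]
ft_force: [-2.1, 0.2, 5.5]
opening: 0.0284
finger_force: 58.7
time: 11.4
tcp_pos: [0.5187, -0.1022, 0.1319]
tool_rot: [[-0.903, 0.43, 0.001], [0.43, 0.903, -0.0], [-0.001, -0.0, -1.0]]
ft_force: [-1.6, 0.4, 5.2]
opening: 0.028
finger_force: 58.7
```

```bash
python3 -m inch '{"delta_pos":[[0,0,-1],[0,0,-2],[0,0,-3],[0,0,-3],[0,0,-1]],"delta_rot":[[0,0,0],[0,0,0],[0,0,0],[0,0,0],[0,0,0]],"gripper":[1,1,1,1,1]}'
python3 - <<'E'
from h import *
f=[];
for i in range(4): arm.grab_frame('scene');f.append(arm.observe()['ft_force'])
print(np.mean(f,0))
E
```

```text
time: 11.9
tcp_pos: [0.5187, -0.1021, 0.1417]
tool_rot: [[-0.903, 0.43, 0.0], [0.43, 0.903, -0.0], [-0.0, -0.0, -1.0]]
ft_force: [0.0, -0.0, -1.0]
opening: 0.0283
finger_force: 59.2
[-0.14840761  0.03075973 -1.2862405 ]
```

The load is 1.2 N, which is the outer lid alone with no sideways force. Continuing straight up for about 105 mm in total.

```bash
python3 -m inch '{"delta_pos":[[0,0,-4],[0,0,-6],[0,0,-7],[0,0,-7],[0,0,-7]],"delta_rot":[[0,0,0],[0,0,0],[0,0,0],[0,0,0],[0,0,0]],"gripper":[1,1,1,1,1]}'
python3 -m inch '{"delta_pos":[[0,0,-7],[0,0,-7],[0,0,-7],[0,0,-7],[0,0,-7]],"delta_rot":[[0,0,0],[0,0,0],[0,0,0],[0,0,0],[0,0,0]],"gripper":[1,1,1,1,1]}'
python3 -m inch '{"delta_pos":[[0,0,-8],[0,0,-8],[0,0,-8],[0,0,-5],[0,0,0]],"delta_rot":[[0,0,0],[0,0,0],[0,0,0],[0,0,0],[0,0,0]],"gripper":[1,1,1,1,1]}'
python3 -m inch '{"delta_pos":[[0,0,0],[0,0,0],[0,0,0],[0,0,0],[0,0,0]],"delta_rot":[[0,0,0],[0,0,0],[0,0,0],[0,0,0],[0,0,0]],"gripper":[1,1,1,1,1]}'
python3 - <<'E'
from h import *
s=arm.grab_frame('scene')
cv2.imwrite('pics/f.png',cv2.resize(s[110:290,230:340],None,fx=3.3,fy=3.3,interpolation=cv2.INTER_CUBIC)[:,:,::-1])
E
```

```text
time: 12.6
tcp_pos: [0.5186, -0.1021, 0.1732]
tool_rot: [[-0.903, 0.43, 0.0], [0.43, 0.903, -0.0], [-0.0, -0.0, -1.0]]
ft_force: [0.4, 0.9, -1.1]
opening: 0.028
finger_force: 59.2
time: 13.1
tcp_pos: [0.5186, -0.1021, 0.2079]
tool_rot: [[-0.903, 0.43, 0.0], [0.43, 0.903, -0.0], [-0.0, -0.0, -1.0]]
ft_force: [0.4, -0.0, -0.8]
opening: 0.0282
finger_force: 59.2
time: 13.6
tcp_pos: [0.5188, -0.1022, 0.2371]
tool_rot: [[-0.903, 0.43, 0.001], [0.43, 0.903, -0.0], [-0.001, 0.0, -1.0]]
ft_force: [-0.3, 0.1, -1.4]
opening: 0.0281
finger_force: 59.2
time: 14.1
tcp_pos: [0.5185, -0.1021, 0.2362]
tool_rot: [[-0.903, 0.43, -0.0], [0.43, 0.903, -0.0], [0.0, -0.0, -1.0]]
ft_force: [0.5, -0.1, -1.3]
opening: 0.028
finger_force: 59.2
```

View pics/f.png

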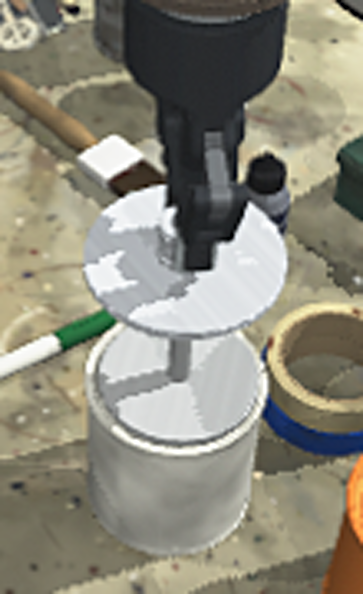

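The outer lid is held about 104 mm above its seat, and the inner lid sits flat in the tin with its stem upright. Handing in.

```bash
python3 -c "
from station import arm
print(arm.finish_job())"
```

```text
the job is handed in; nothing more can be done
None
```

I handed the job in at about 14 s: the inner lid is seated flat in the tin, and the gripper holds the outer lid alone, still, about 104 mm above where it sat; the hand-in returned no verdict.

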